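Move three boards round the repair bench

ROBOT

A 6-joint arm with a two-finger parallel gripper is mounted at the origin on the work surface. World frame = base frame: x ahead of the robot, y to its left, z up, the work surface at z = 0. Lengths are in m, angles in rad, forces in N, time in s.
With the tool pointing down it reaches from about 0.225 to 0.875 m from the base axis. Payload 3.4 kg.
Tool frame: the origin (TCP) lies on the centre line of the jaws, within the pads' length; the fingertips stand 22 mm ahead of it and the grasp point (between the pads) lies 3 mm ahead of it; z points along the fingers, y is the line along which they close (so a half turn about z gives the same grasp; the last joint's range is limited). The gripper opens to 85 mm and grips with 20 to 120 N. Pads are 22 mm wide; open, the fingers measure 114 mm over their backs; the gripper's body (76 mm by 85 mm) begins 54 mm behind the grasp point. The pads swing forward as they close: fully open they stand 13 mm farther back than shut.
Start: joints at [-1.426, 0.276, 1.505, -0, 1.361, -0.121], TCP at [0.151, -0.555, 0.253] pointing down, gripper open.
Joint ranges: [-2.89, 2.89], [-0.75, 2.08], [0.22, 2.7], [-1.18, 4.32], [0.11, 2.71], [-2.7, 2.7]. Speed limits (rad/s): [2.57, 2.57, 3.14, 3.14, 3.14, 3.14].

INTERFACE

Orientations are given as a unit quaternion [w, x, y, z].
In Python, from rig import readout, optics, ticket gives the robot as it stands. The module is installed in compiled form; this text tells all that it offers.
- The arm moves only by the shell command python3 -m handwheel 'ROWS' [OPENING] [FORCE]. ROWS is rows parted by semicolons, their numbers by spaces, 1 to 5 of them, each of 4 numbers: dx, dy, dz in m, then a turn about the tool's z in rad; each row shifts and turns the commanded pose from where the row before left it, along the tool's axes as they then stand; what a row does not reach is not made up. A row lasts 1/12 s, in which the tool goes at most 0.0417 m and 0.125 rad, less where a joint would pass 70% of its speed; a pose out of reach is approached as far as the arm can. OPENING is the finger opening in m, set as the command begins (- or left out keeps the last). The fingers move at their own pace and stop on an object; FORCE is the grip in N (left out, the last holds). Time passes only in rows, so rows that do not move let the fingers close. It prints the time, the measured TCP pose, the force, the opening and the grip force at its end.
- readout.get_state(): the state, without advancing time (a new reading comes with each control period).
- optics.get_image(name): name is "scene" or "top" or "wrist"; returns a dict with "img" (480x640x3 uint8, red, green, blue), "camera_matrix" (3x3 intrinsics, pixels), "T" (4x4, takes a point from camera to world coordinates); the wrist camera has in their place "hand_eye" (4x4, takes a point from camera to tool coordinates, whose origin is the TCP and whose axes are the flange's). Camera axes: x right, y down, z forward; pixel columns grow to the right and rows downward; lengths in m; the calibration is good to about 2 mm. A picture is of the moment at which its call begins: read the wrist's pose just before it. There is no depth.
- ticket.sign_off(): hands the job in; it is judged then, once.
The state is a dict: "clock": time; "qpos": joint angles; "qd": joint speeds; "effort": joint torques, N m; "position": TCP position; "ee_rot": TCP orientation; "contact_force": force on the tool from outside, world axes, zero at the start; "moment": the same for the moment, N m; "width": finger opening in m; "gripper_force": force on a finger pad.
Only numpy, scipy, OpenCV 4.12 (cv2) and the standard library are available. Lean on these libraries where they do the work, as an engineer would, in place of code of your own. Each camera call takes 0.05 s, during which the arm holds its last target. There are 200 camera calls.

TASK

Three boards in carriers are each ready for their next step: lift the freshly soldered red one off the hot plate and park it on the empty cooling block, then bring the white one from the microscope stage to the hot plate and the green one from the test bed to the microscope stage, and finally put the red one on the test bed, so that the cooling block is free again. Set every board down gently, flat, centred and with its long side along the long side of its station (either way round), and let go of it; put no board down on the bench, keep them level, and leave the jar, the reel and the multimeter where they are.

Things in the scene. Friction and masses are not known exactly. Their poses are not given: they have to be found in the camera images.
- red_board: loose red circuit board (black chip, two round capacitors) in a flat dark carrier, 64 mm (x) by 96 mm (y), with bright rails along both long sides, 14 mm high, outer faces 64 mm apart: grip there, closing along its x. Parts reach 18 mm. 0.14 kg. Origin: centre of the underside, z up. Half a turn makes no odds. Starts on the hot plate, ends on the test bed.
- white_board: loose white circuit board (two black chips, blue connector) in a flat dark carrier, 64 mm (x) by 96 mm (y), with bright rails along both long sides, 14 mm high, outer faces 64 mm apart: grip there, closing along its x. Parts reach 18 mm. 0.14 kg. Origin: centre of the underside, z up. Half a turn makes no odds. Starts on the stage, ends on the hot plate.
- green_board: loose green circuit board (silver shield can) in a flat dark carrier, 64 mm (x) by 96 mm (y), with bright rails along both long sides, 14 mm high, outer faces 64 mm apart: grip there, closing along its x. Parts reach 18 mm. 0.14 kg. Origin: centre of the underside, z up. Half a turn makes no odds. Starts on the test bed, ends on the stage.
- hotplate: fixed board hot plate: dark grey case 104 x 124 mm, near-black heating plate 70 mm (x) by 106 mm (y) with a copper rim; orange digits and a knob (33 mm high) on its -x edge. Origin: on the bench under the centre of the heating plate, whose flat top is 34 mm above it. A carrier lies on it centred over the origin, long side along y.
- stage: fixed stage of the microscope (which is swung aside): black base 104 mm (x) by 134 mm (y), on it a round silver-rimmed plate, 112 mm diameter, with a grey-green glass disc; steel thumbscrews at two corners. Origin: on the bench under the centre of the disc, whose flat top is 26 mm above it. A carrier lies on it centred over the origin, long side along y.
- testbed: fixed test bed: cream case 104 mm (x) by 140 mm (y), amber plate with brass contacts, three small lamps on its +x edge, black end stops 6 mm high whose inner faces are 60 mm from the centre along +y and -y. Origin: on the bench under the centre of the amber plate, whose flat top is 44 mm above it. A carrier lies on it centred over the origin, long side along y.
- cooler: fixed cooling block, empty at the start, the free spot: silver finned aluminium heat sink 90 mm (x) by 120 mm (y), eleven fins along x whose tops form a flat rest 30 mm high. Origin: on the bench under its centre. A carrier lies on it centred over the origin, long side along y.
- flux_jar: bystander: small amber jar with a black cap, 45 mm diameter, 38 mm high, loose. Origin: centre of its underside.
- solder_reel: bystander: reel of solder lying flat, yellow flanges of 56 mm diameter, 40 mm high, loose. Origin: centre of its underside.
- multimeter: bystander: orange hand multimeter lying on its back, 140 mm (x) by 74 mm (y), 39 mm high, loose. Origin: centre of its underside.

How it is judged:
On the way, in this order (a step that is already met when the one before it is completed fails the run):
1. the red board lies on the cooling block, released and still (horizontal distance between red_board and cooler below 0.012 m and z of red_board in the frame of cooler between 0.026 and 0.034 m and angle between the y axis of red_board and the y axis of cooler, either way round below 0.2 rad and angle between red_board's own z axis and vertical below 0.06 rad and linear speed of red_board below 0.02 m/s and angular speed of red_board below 0.2 rad/s and contact force between the fingers and red_board below 0.05 N), for 0.2 s.
2. the white board lies on the hot plate, released and still (horizontal distance between white_board and hotplate below 0.012 m and z of white_board in the frame of hotplate between 0.03 and 0.038 m and angle between the y axis of white_board and the y axis of hotplate, either way round below 0.2 rad and angle between white_board's own z axis and vertical below 0.06 rad and linear speed of white_board below 0.02 m/s and angular speed of white_board below 0.2 rad/s and contact force between the fingers and white_board below 0.05 N), for 0.2 s.
3. the green board lies on the microscope stage, released and still (horizontal distance between green_board and stage below 0.012 m and z of green_board in the frame of stage between 0.022 and 0.03 m and angle between the y axis of green_board and the y axis of stage, either way round below 0.2 rad and angle between green_board's own z axis and vertical below 0.06 rad and linear speed of green_board below 0.02 m/s and angular speed of green_board below 0.2 rad/s and contact force between the fingers and green_board below 0.05 N), for 0.2 s.
4. the red board lies on the test bed, released and still (horizontal distance between red_board and testbed below 0.012 m and z of red_board in the frame of testbed between 0.04 and 0.048 m and angle between the y axis of red_board and the y axis of testbed, either way round below 0.2 rad and angle between red_board's own z axis and vertical below 0.06 rad and linear speed of red_board below 0.02 m/s and angular speed of red_board below 0.2 rad/s and contact force between the fingers and red_board below 0.05 N), for 0.2 s.
At the end, for the whole second after the job is handed in: The red board lies on the test bed, the white one on the hot plate, the green one on the microscope stage, each flat on its top (within 4 mm), centred within 12 mm, its long side within 0.2 rad of the station's y axis, released and at rest (all of step 2 and all of step 3 and all of step 4); the robot touches nothing.
It fails at once if a board is put down on the bench (underside below 15 mm) (height (world z) of any of red_board, white_board, green_board below 0.015 m).
It fails at once if a board is tipped by more than 0.5 rad (angle between any of red_board, white_board, green_board's own z axis and vertical above 0.5 rad).
It fails at once if a board is let fall: out of the fingers and faster than 0.7 m/s (a drop of more than 25 mm) ((linear speed of red_board above 0.7 m/s and contact force between the fingers and red_board below 0.01 N) or (linear speed of white_board above 0.7 m/s and contact force between the fingers and white_board below 0.01 N) or (linear speed of green_board above 0.7 m/s and contact force between the fingers and green_board below 0.01 N)).
It fails at once if the jar, reel or multimeter is moved by more than 15 mm (distance of any of flux_jar, solder_reel, multimeter from where it was at the start of the episode above 0.015 m).
It also fails if it takes over 112 s, if anything falls off the work surface, if the arm or the gripper's body presses on something with over 40 N, if the wrist force passes 120 N, or if a joint passes its speed limit or range.

## Working session

There is one attempt and no reset: what is moved stays moved. The work goes in short steps, Python scripts to look and compute and a shell command to move; the robot and the scene stay as the last step left them, time stands still between calls to the robot, and variables do not carry over. Pictures are saved under pics/ and viewed, at most 14 in all, crops included, and the job is handed in when it is done.

```bash
mkdir -p pics; python3 - <<'E'
from rig import readout, optics
import cv2,numpy as np
s=readout.get_state();print(s)
for n in("top","scene","wrist"):
    d=optics.get_image(n);cv2.imwrite(f"pics/{n}0.png",d["img"][:,:,::-1])
    np.set_printoptions(precision=4,suppress=True)
    print(n,d["camera_matrix"].tolist(),d.get("T",d.get("hand_eye")))
E
```

```text
{'clock': 0.0, 'qpos': array([-1.42602390e+00,  2.76598901e-01,  1.50616026e+00, -2.38868681e-05,
        1.36069287e+00, -1.21030781e-01]), 'qd': array([-4.33062531e-04, -1.04158883e-05, -1.13650256e-03, -3.92739464e-04,
        2.66709042e-03, -7.33710304e-04]), 'effort': array([ 1.87456517e-04, -4.16768575e+01, -2.45802462e+01,  1.66392838e-04,
        1.10734851e-02, -9.04764050e-06]), 'position': array([ 0.15094079, -0.55431689,  0.25242664]), 'ee_rot': array([-9.29486945e-04,  9.91180813e-01,  1.32513135e-01, -2.27135853e-05]), 'contact_force': array([-0.27494856, -0.22018059,  0.42015302]), 'moment': array([ 0.04124086, -0.00128299, -0.00756014]), 'gripper_force': 0.0, 'width': 0.08514976646039764}
top [[450.85674549767674, 0.0, 315.5253181989718], [0.0, 450.85674549767674, 236.2040438636234], [0.0, 0.0, 1.0]] [[ 0.024  -0.9982  0.055   0.5053]
 [-0.9992 -0.0222  0.0334 -0.0119]
 [-0.0321 -0.0557 -0.9979  0.9373]
 [ 0.      0.      0.      1.    ]]
scene [[529.8757262559647, 0.0, 310.3563577613485], [0.0, 529.8757262559647, 252.36182711811216], [0.0, 0.0, 1.0]] [[-0.7505  0.5651 -0.3427  0.9914]
 [ 0.6608  0.6371 -0.3967  0.5292]
 [-0.0059 -0.5242 -0.8516  1.1459]
 [ 0.      0.      0.      1.    ]]
wrist [[385.64677034065147, 0.0, 328.70762659933456], [0.0, 385.64677034065147, 236.71528901928076], [0.0, 0.0, 1.0]] [[-0.0004 -0.9577 -0.2879  0.0736]
 [ 1.     -0.0004 -0.0002 -0.0006]
 [ 0.     -0.2879  0.9577 -0.121 ]
 [ 0.      0.      0.      1.    ]]
```

View pics/top0.png

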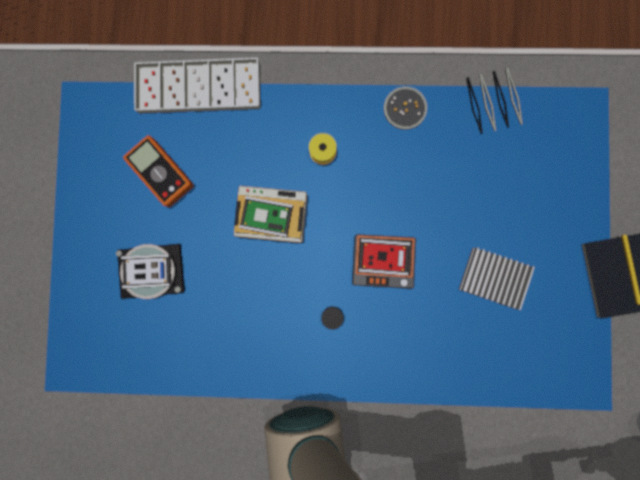

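View pics/scene0.png

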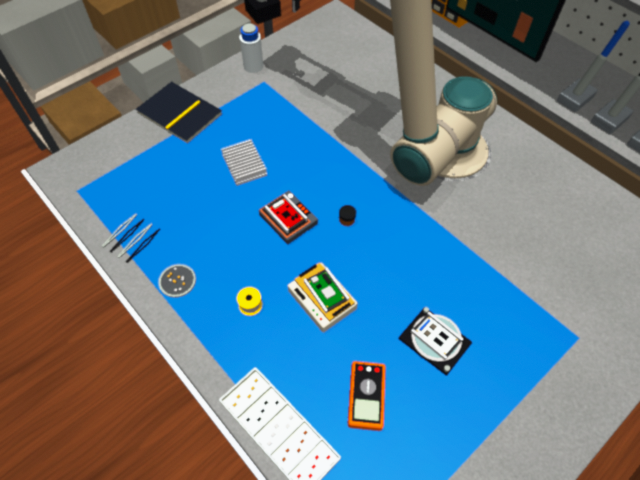

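The top view shows the stage with the white board (150,270), test bed with green (270,215), hot plate with red (383,260), and cooler (497,278). The jar is at (332,317), the reel at (322,148) and the meter at (158,171). Next I'll look at enlarged crops of both views.

```bash
python3 - <<'E'
import cv2,numpy as np
def mont(f,cs,o):
    I=cv2.imread(f);t=[]
    for x,y in cs:
        c=cv2.resize(I[y:y+75,x:x+100],(400,300),interpolation=cv2.INTER_CUBIC)
        for k in range(0,100,10):
            cv2.line(c,(4*k,0),(4*k,6 if k%50 else 14),(0,255,255),1)
        for k in range(0,75,10): cv2.line(c,(0,4*k),(6 if k%50 else 14,4*k),(0,255,255),1)
        t.append(c)
    cv2.imwrite(o,np.vstack([np.hstack(t[:2]),np.hstack(t[2:])]))
mont("pics/top0.png",[(100,235),(220,178),(335,225),(450,240)],"pics/tm.png")
mont("pics/scene0.png",[(385,303),(272,260),(240,180),(195,125)],"pics/sm.png")
E
```

```text
(no output)
```

View pics/tm.png

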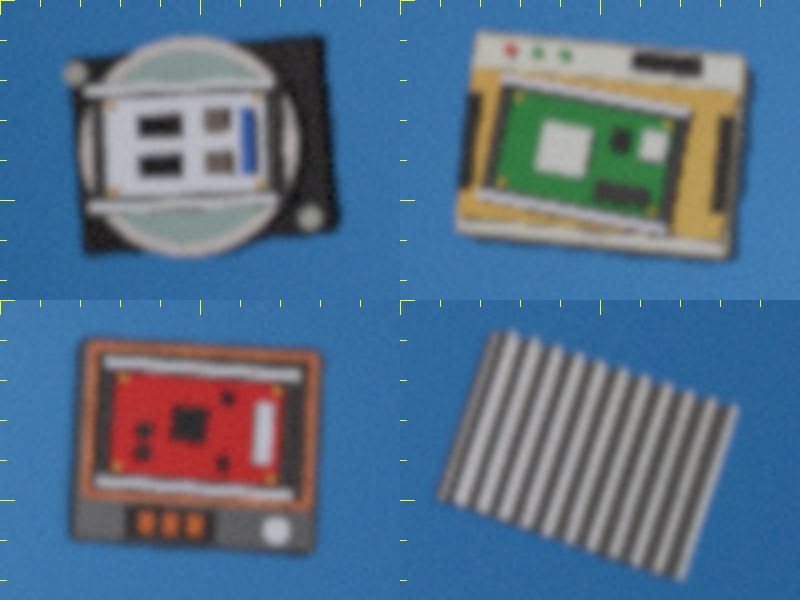

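View pics/sm.png

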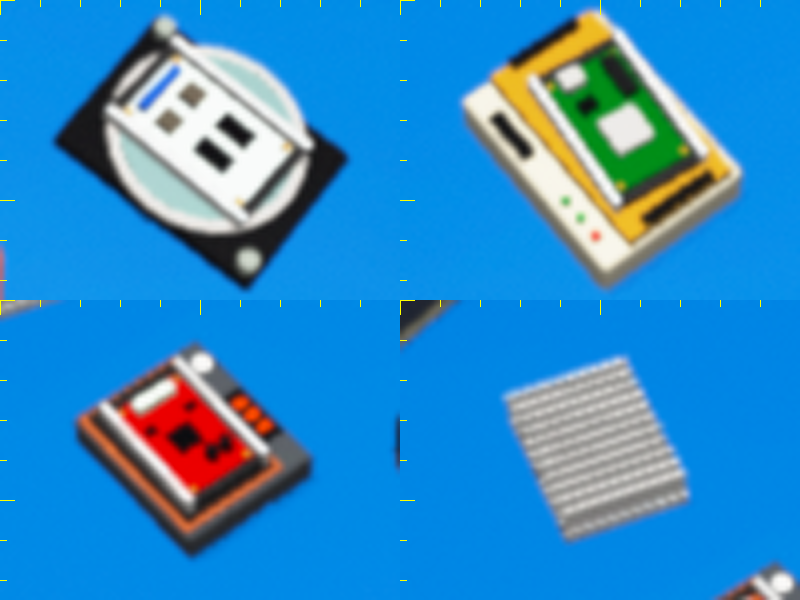

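The crops give rail and station corners in both views, numbered A(+x+y), B(+x−y), C(−x−y), D(−x+y). For example, the white rails in the top crop run from (83,86) to (280,205), and the red ones from (104,56) to (294,201). I'll triangulate these and fit poses.

```bash
cat > geo.py <<'E'
import numpy as np
from rig import readout, optics
from scipy.spatial.transform import Rotation as R
np.set_printoptions(precision=4,suppress=True)
def ray(K,T,uv):
    d=T[:3,:3]@np.linalg.inv(K)@np.array([uv[0],uv[1],1.]);return T[:3,3],d/np.linalg.norm(d)
def tri(rs):
    A=0;b=0
    for o,d in rs:
        P=np.eye(3)-np.outer(d,d);A=A+P;b=b+P@o
    return np.linalg.solve(A,b)
def onz(r,z): o,d=r;return o+d*(z-o[2])/d[2]
def wristT(d,s):
    q=s["ee_rot"];T=np.eye(4);T[:3,:3]=R.from_quat(np.r_[q[1:],q[0]]).as_matrix();T[:3,3]=s["position"]
    return T@d["hand_eye"]
def rect(P,n=""):
    A,B,C,D=P;v=(A+D-B-C)/2;w=(A+B-C-D)/2
    print(n,"c",P.mean(0),"yaw(y axis) deg %.1f, from x %.1f"%(np.degrees(np.arctan2(-v[0],v[1])),np.degrees(np.arctan2(w[1],w[0]))),"L %.4f W %.4f"%(np.linalg.norm(v),np.linalg.norm(w)))
E
cat > m.py <<'E'
from geo import *
t=optics.get_image("top");s=optics.get_image("scene")
TO=dict(s=(100,235),t=(220,178),h=(335,225),c=(450,240));SO=dict(s=(385,303),t=(272,260),h=(240,180),c=(195,125))
D={"white":("s",[(83,86),(275,75),(280,205),(88,214)],[(245,225),(106,107),(173,36),(313,148)],.040),
"green":("t",[(101,73),(291,108),(268,236),(77,195)],[(217,208),(130,77),(212,30),(307,155)],.058),
"red":("h",[(104,56),(301,69),(294,201),(96,186)],[(192,208),(100,103),(176,57),(270,153)],.048),
"testbed":("t",[(75,31),(348,55),(334,255),(56,231)],[(204,270),(62,102),(195,10),(342,172)],.044),
"hotrim":("h",[(85,42),(322,52),(314,211),(80,197)],[(190,230),(78,118),(175,55),(283,165)],.034),
"base":("s",[(70,60),(323,35),(340,225),(85,255)],[(248,290),(53,142),(160,15),(348,157)],.015),
"disc":("s",[(190,147)],[(207.5,139)],.026),
"cooler":("c",[(95,32),(338,106),(283,280),(40,198)],[(165,215),(103,97),(225,57),(285,172)],.030)}
for n,(k,a,b,z) in D.items():
    ra=[ray(t["camera_matrix"],t["T"],np.array(p)/4+TO[k]) for p in a]
    rb=[ray(s["camera_matrix"],s["T"],np.array(p)/4+SO[k]) for p in b]
    P=np.array([tri(x) for x in zip(ra,rb)])
    if len(P)<4: print(n,P,onz(ra[0],z),onz(rb[0],z));continue
    rect(P,n+" tri");rect(np.array([onz(r,z) for r in ra]),"   top@z");rect(np.array([onz(r,z) for r in rb]),"   scn@z")
E
python3 m.py
```

```text
white tri c [0.4753 0.3625 0.0326] yaw(y axis) deg 4.1, from x 4.1 L 0.0985 W 0.0648
   top@z c [0.4766 0.3585 0.04  ] yaw(y axis) deg 4.4, from x 4.8 L 0.0977 W 0.0648
   scn@z c [0.4777 0.3643 0.04  ] yaw(y axis) deg 3.7, from x 4.2 L 0.0976 W 0.0617
green tri c [0.5907 0.1177 0.0509] yaw(y axis) deg -9.9, from x -8.4 L 0.0975 W 0.0619
   top@z c [0.5909 0.1158 0.058 ] yaw(y axis) deg -10.1, from x -8.9 L 0.0960 W 0.0627
   scn@z c [0.5924 0.1211 0.058 ] yaw(y axis) deg -9.8, from x -8.6 L 0.0980 W 0.0597
red tri c [ 0.5153 -0.1182  0.0421] yaw(y axis) deg -2.6, from x -1.4 L 0.0971 W 0.0641
   top@z c [ 0.5165 -0.1188  0.048 ] yaw(y axis) deg -2.7, from x -2.4 L 0.0966 W 0.0643
   scn@z c [ 0.5167 -0.1136  0.048 ] yaw(y axis) deg -3.6, from x -2.1 L 0.1001 W 0.0623
testbed tri c [0.5981 0.1117 0.027 ] yaw(y axis) deg -4.0, from x -3.2 L 0.1402 W 0.1025
   top@z c [0.5975 0.1085 0.044 ] yaw(y axis) deg -3.8, from x -3.0 L 0.1387 W 0.1006
   scn@z c [0.603  0.1192 0.044 ] yaw(y axis) deg -3.8, from x -3.6 L 0.1359 W 0.1007
hotrim tri c [ 0.5168 -0.1207  0.0285] yaw(y axis) deg -1.8, from x -1.5 L 0.1172 W 0.0787
   top@z c [ 0.5179 -0.1212  0.034 ] yaw(y axis) deg -1.6, from x -1.5 L 0.1169 W 0.0782
   scn@z c [ 0.518  -0.1162  0.034 ] yaw(y axis) deg -1.7, from x -1.4 L 0.1144 W 0.0783
base tri c [0.4749 0.3633 0.0026] yaw(y axis) deg 7.2, from x 7.7 L 0.1338 W 0.1021
   top@z c [0.4768 0.3569 0.015 ] yaw(y axis) deg 7.5, from x 7.4 L 0.1332 W 0.0997
   scn@z c [0.4787 0.3663 0.015 ] yaw(y axis) deg 6.7, from x 7.5 L 0.1314 W 0.1041
disc [[0.4738 0.3643 0.0171]] [0.4752 0.3598 0.026 ] [0.4767 0.3664 0.026 ]
cooler tri c [ 0.4794 -0.3432  0.0312] yaw(y axis) deg -16.9, from x -18.2 L 0.1265 W 0.0890
   top@z c [ 0.4795 -0.3435  0.03  ] yaw(y axis) deg -16.6, from x -17.5 L 0.1241 W 0.0887
   scn@z c [ 0.4788 -0.3437  0.03  ] yaw(y axis) deg -16.5, from x -16.7 L 0.1177 W 0.0898
```

```bash
cat > snap.py <<'E'
import sys,cv2,json
from geo import *
n=sys.argv[1]
s=readout.get_state();d=optics.get_image("wrist")
cv2.imwrite(f"pics/{n}.png",d["img"][:,:,::-1])
np.savez(f"pics/{n}.npz",K=d["camera_matrix"],T=wristT(d,s))
print(s["position"],"phi",np.degrees(R.from_quat(np.r_[s["ee_rot"][1:],s["ee_rot"][0]]).as_matrix()[:2,0]@[1,1j]).imag if 0 else np.degrees(np.arctan2(*R.from_quat(np.r_[s["ee_rot"][1:],s["ee_rot"][0]]).as_matrix()[[1,0],0])), s["qpos"])
E
h="python3 -m handwheel"
$h '0 0 0 -0.125;0 0 0 -0.125;0 0 0 -0.125;0 0 0 -0.125;0 0 0 -0.125' 0.085 40
$h '0 0 0 -0.125;0 0 0 -0.125;0 0 0 -0.125;0 0 0 -0.125;0 0 0 -0.125' 
$h '0 0 0 -0.02;0.0222 0.0321 0 0;0.0222 0.0321 0 0;0.0222 0.0321 0 0;0.0222 0.0321 0 0'
$h '0.0222 0.0321 0 0;0.0222 0.0321 0 0;0.0222 0.0321 0 0;0.0222 0.0321 0 0;0.0222 0.0321 0 0'
$h '0.0222 0.0321 0 0;0 0 0 0;0 0 0 0'
python3 snap.py w_cool
$h '0.0378 0.0047 0 0;0.0378 0.0047 0 0;0.0378 0.0047 0 0;0.0378 0.0047 0 0;0.0378 0.0047 0 0'
$h '0.0378 0.0047 0 0;0 0 0 0;0 0 0 0'
python3 snap.py w_red
$h '0 0 0.04 0;0 0 0.04 0;0 0 0.02 0;0 0 0 0;0 0 0 0'
python3 snap.py w_red2
python3 -c "
import cv2,numpy as np
a=cv2.imread('pics/w_cool.png');b=cv2.imread('pics/w_red.png');c=cv2.imread('pics/w_red2.png')
f=lambda i:cv2.resize(i,(400,300),interpolation=cv2.INTER_AREA)
cv2.imwrite('pics/v1.png',np.vstack([np.hstack([f(a),f(b)]),np.hstack([f(c),f(c)*0])]))"
```

```text
clock: 0.67
position: [0.151, -0.5548, 0.2531]
ee_rot: [-0.0, 0.901, 0.434, 0.0]
contact_force: [-1.1, 0.2, -0.2]
width: 0.085
gripper_force: 0.0
clock: 1.08
position: [0.151, -0.5547, 0.2532]
ee_rot: [-0.0, 0.724, 0.69, 0.0]
contact_force: [-1.2, -0.1, -0.2]
width: 0.0852
gripper_force: 0.0
clock: 1.5
position: [0.2834, -0.4696, 0.2532]
ee_rot: [0.0, 0.721, 0.693, 0.0]
contact_force: [0.3, -1.1, 0.2]
width: 0.0852
gripper_force: 0.0
clock: 1.92
position: [0.4482, -0.3639, 0.2534]
ee_rot: [0.0, 0.72, 0.694, -0.0]
contact_force: [-0.4, -0.4, 0.3]
width: 0.0851
gripper_force: 0.0
clock: 2.17
position: [0.481, -0.3428, 0.2529]
ee_rot: [-0.0, 0.719, 0.695, -0.0]
contact_force: [-0.7, -0.7, 0.5]
width: 0.0852
gripper_force: 0.0
[ 0.481  -0.3428  0.2529] phi 88.10886209777628 [-0.7367  0.3     1.471  -0.0003  1.3711 -0.7037]
clock: 2.63
position: [0.5085, -0.1562, 0.2534]
ee_rot: [0.0, 0.721, 0.693, -0.0]
contact_force: [0.8, 1.1, -0.4]
width: 0.0851
gripper_force: 0.0
clock: 2.88
position: [0.515, -0.1182, 0.2535]
ee_rot: [0.0, 0.719, 0.695, -0.0]
contact_force: [-0.0, -1.0, 0.4]
width: 0.085
gripper_force: 0.0
[ 0.515  -0.1182  0.2535] phi 88.03572020923473 [-0.3568  0.2054  1.6014 -0.0009  1.3346 -0.3223]
clock: 3.35
position: [0.515, -0.1204, 0.1527]
ee_rot: [-0.001, 0.72, 0.694, -0.001]
contact_force: [1.2, 0.4, 0.7]
width: 0.0847
gripper_force: 0.0
[ 0.515  -0.1204  0.1527] phi 87.81733357892257 [-0.3609  0.2862  1.7579 -0.0008  1.0996 -0.3224]
```

View pics/v1.png

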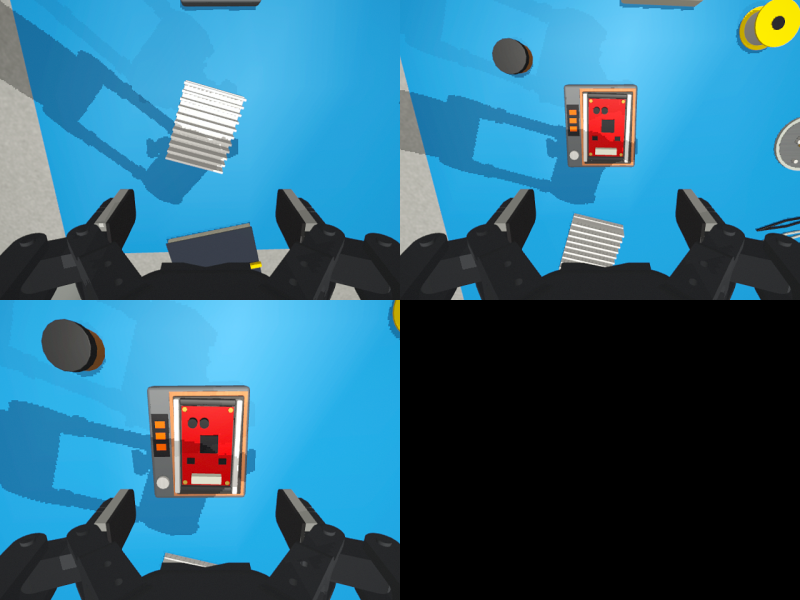

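Wrist views: the red board on the hot plate is at about (605,125) in panel 2 and closer in panel 3, with rails at x≈178 and 239. The cooler is at (205,127) in panel 1. I'll enlarge these.

```bash
cat > pan.py <<'E'
import cv2,numpy as np,sys
# args: out then name,x,y,w,h,scale,px,py ...
o=np.zeros((600,800,3),np.uint8)
for a in sys.argv[2:]:
    n,*v=a.split(',');x,y,w,h,s,p,q=map(int,v)
    c=cv2.resize(cv2.imread(f'pics/{n}.png')[y:y+h,x:x+w],None,fx=s,fy=s,interpolation=cv2.INTER_CUBIC)
    c=c[:600-q,:800-p];o[q:q+c.shape[0],p:p+c.shape[1]]=c
    for k in range(0,w,10): cv2.line(o,(p+k*s,q),(p+k*s,q+(12 if k%50==0 else 5)),(0,255,255),1)
    for k in range(0,h,10): cv2.line(o,(p,q+k*s),(p+(12 if k%50==0 else 5),q+k*s),(0,255,255),1)
cv2.imwrite(f'pics/{sys.argv[1]}.png',o)
E
python3 pan.py v2 w_red2,230,125,180,200,3,0,0 w_red,260,130,130,150,2,541,0 w_cool,260,122,130,150,2,541,300
```

```text
(no output)
```

View pics/v2.png

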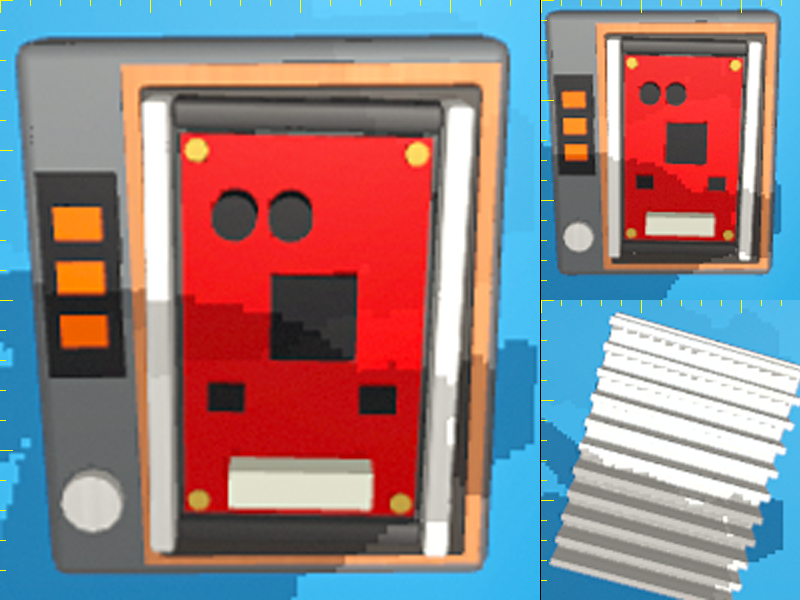

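```bash
cat > m2.py <<'E'
from geo import *
def load(n): d=np.load(f"pics/{n}.npz");return d["K"],d["T"]
def px(n,pts,o,p,s): K,T=load(n);return [ray(K,T,(np.array(q,float)-p)/s+o) for q in pts]
def both(n,a,b,z):
    rect(np.array([tri(x) for x in zip(a,b)]),n+" tri");rect(np.array([onz(r,z) for r in a]),"  a@z");rect(np.array([onz(r,z) for r in b]),"  b@z")
E
cat > m3.py <<'E'
from m2 import *
a=("w_red2",(230,125),(0,0),3);b=("w_red",(260,130),(541,0),2);f=lambda k,p:px(k[0],p,*k[1:])
both("red",f(a,[(475,104),(448,556),(152,552),(142,97)]),f(b,[(760,42),(749,260),(612,257),(608,39)]),.048)
both("hot",f(a,[(503,63),(478,560),(148,565),(122,66)]),f(b,[(779,22),(769,272),(608,272),(597,24)]),.034)
c=("w_cool",(260,122),(541,300),2)
rect(np.array([onz(r,.03) for r in f(c,[(800,368),(742,606),(551,565),(613,312)])]),"cool")
E
python3 m3.py
```

```text
red tri c [ 0.5164 -0.1151  0.0514] yaw(y axis) deg -2.5, from x -3.5 L 0.0959 W 0.0624
  a@z c [ 0.5166 -0.1155  0.048 ] yaw(y axis) deg -3.1, from x -3.2 L 0.0964 W 0.0639
  b@z c [ 0.5167 -0.1158  0.048 ] yaw(y axis) deg -2.8, from x -3.2 L 0.0960 W 0.0623
hot tri c [ 0.5202 -0.1221  0.0202] yaw(y axis) deg -2.2, from x -4.1 L 0.1198 W 0.0829
  a@z c [ 0.5184 -0.1174  0.034 ] yaw(y axis) deg -1.9, from x -1.5 L 0.1116 W 0.0764
  b@z c [ 0.5193 -0.1187  0.034 ] yaw(y axis) deg -1.7, from x -1.7 L 0.1142 W 0.0770
cool c [ 0.4798 -0.3432  0.03  ] yaw(y axis) deg -15.5, from x -16.4 L 0.1168 W 0.0888
```

```bash
h="python3 -m handwheel"
$h '0.002 0.0015 0 0.017;0 0 0.03 0;0 0 0.03 0;0 0 0 0;0 0 0 0'
$h '0 0 0 0;0 0 0 0'
```

```text
clock: 3.82
position: [0.5174, -0.1168, 0.0939]
ee_rot: [-0.0, 0.725, 0.688, -0.0]
contact_force: [-0.4, -0.2, 0.5]
width: 0.085
gripper_force: 0.0
clock: 3.98
position: [0.5191, -0.1172, 0.0956]
ee_rot: [0.002, 0.725, 0.688, 0.001]
contact_force: [-0.1, -0.6, 0.8]
width: 0.0851
gripper_force: 0.0
```

```bash
h="python3 -m handwheel"
$h '0.001 -0.001 0.02 0;0 0 0.012 0;0 0 0.009 0;0 0 0 0;0 0 0 0'
$h '0 0 0 0;0 0 0 0;0 0 0 0' 0.055 40
$h '0 0 0 0;0 0 0 0;0 0 0 0'
$h '0 0 -0.01 0;0 0 -0.02 0;0 0 0 0'
```

```text
clock: 4.4
position: [0.5169, -0.1157, 0.0529]
ee_rot: [0.001, 0.725, 0.688, 0.0]
contact_force: [-0.1, 0.1, -0.4]
width: 0.0851
gripper_force: 0.0
clock: 4.65
position: [0.5172, -0.1159, 0.0535]
ee_rot: [0.001, 0.725, 0.688, 0.0]
contact_force: [-0.6, 0.2, 5.6]
width: 0.0631
gripper_force: 44.5
clock: 4.9
position: [0.5172, -0.1159, 0.0535]
ee_rot: [0.001, 0.725, 0.688, 0.0]
contact_force: [0.1, -0.2, 5.6]
width: 0.063
gripper_force: 44.6
clock: 5.15
position: [0.5183, -0.1162, 0.0853]
ee_rot: [0.003, 0.725, 0.689, 0.001]
contact_force: [1.1, -0.2, -1.3]
width: 0.0626
gripper_force: 44.8
```

```bash
h="python3 -m handwheel"
$h '0 0 -0.03 0;-0.0327 -0.0037 0 0;-0.0327 -0.0037 0 0;-0.0327 -0.0037 0 0;-0.0327 -0.0037 0 0'
$h '-0.0327 -0.0037 0 0;-0.0327 -0.0037 0 0;-0.0327 -0.0037 0 0;0 0 0 0.12;0 0 0 0.115'
$h '0 0 0 0;0 0 0 0;0 0 0 0;0 0 0 0'
python3 snap.py w_c2
```

```text
clock: 5.57
position: [0.4944, -0.2464, 0.1123]
ee_rot: [0.0, 0.725, 0.689, 0.0]
contact_force: [0.7, -0.4, -1.1]
width: 0.0623
gripper_force: 45.7
clock: 5.98
position: [0.478, -0.3451, 0.1117]
ee_rot: [0.0, 0.804, 0.595, -0.0]
contact_force: [-0.3, 0.9, -1.3]
width: 0.063
gripper_force: 45.7
clock: 6.32
position: [0.4787, -0.3423, 0.1122]
ee_rot: [-0.0, 0.8, 0.6, -0.0]
contact_force: [-1.0, -0.1, -1.2]
width: 0.0632
gripper_force: 45.6
[ 0.4787 -0.3423  0.1122] phi 73.68807076684467 [-0.739   0.4053  1.6829 -0.0001  1.0535 -0.4543]
```

```bash
python3 pan.py v3 w_c2,190,130,266,300,2,0,0
```

```text
(no output)
```

View pics/v3.png

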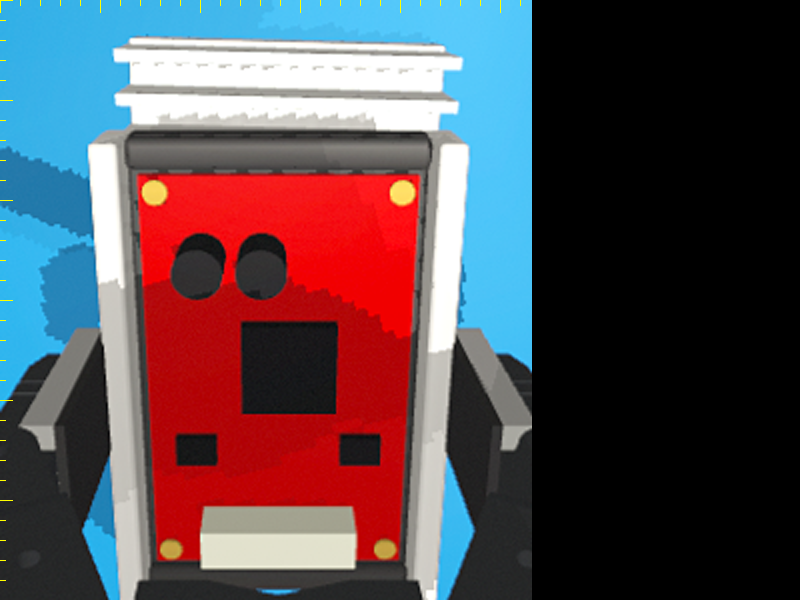

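The board is held level and centred (rail ends at (88,146) and (469,146)), and the cooler fins lie straight below and parallel. Lowering.

```bash
h="python3 -m handwheel"
$h '0 0.001 0.025 0.015;0 0 0.02 0;0 0 0.01 0;0 0 0 0;0 0 0 0'
$h '0 0 0.004 0;0 0 0 0;0 0 0 0'
$h '0 0 0.002 0;0 0 0 0;0 0 0 0'
```

```text
clock: 6.78
position: [0.4796, -0.3428, 0.0571]
ee_rot: [-0.0, 0.805, 0.593, -0.0]
contact_force: [0.0, -0.1, -0.5]
width: 0.0629
gripper_force: 45.6
clock: 7.03
position: [0.4799, -0.3434, 0.0541]
ee_rot: [0.001, 0.805, 0.593, 0.0]
contact_force: [-0.9, -0.5, -1.6]
width: 0.063
gripper_force: 45.6
clock: 7.28
position: [0.4795, -0.3431, 0.0515]
ee_rot: [0.0, 0.805, 0.593, -0.0]
contact_force: [-1.2, 0.3, -1.1]
width: 0.0627
gripper_force: 45.6
```

```bash
h="python3 -m handwheel"
$h '0 0 0.0015 0;0 0 0 0;0 0 0 0'
$h '0 0 0.001 0;0 0 0 0;0 0 0 0'
```

```text
clock: 7.53
position: [0.4795, -0.343, 0.0497]
ee_rot: [-0.0, 0.805, 0.593, -0.0]
contact_force: [-0.1, -0.3, -1.5]
width: 0.0625
gripper_force: 45.6
clock: 7.78
position: [0.4795, -0.3431, 0.0496]
ee_rot: [0.0, 0.805, 0.593, -0.0]
contact_force: [-1.9, 1.3, 5.3]
width: 0.0628
gripper_force: 46.4
```

```bash
h="python3 -m handwheel"
$h '0 0 0 0;0 0 0 0;0 0 0 0;0 0 0 0' 0.085
$h '0 0 -0.02 0;0 0 -0.04 0;0 0 -0.04 0;0 0 -0.04 0;0 0 0 0'
python3 snap.py w_c3
$h '0 0 0 -0.125;0 0 0 -0.125;0 0 0 -0.124;0.039 0.0027 0 0;0.039 0.0027 0 0'
$h '0.039 0.0027 0 0;0.039 0.0027 0 0;0.039 0.0027 0 0;0.039 0.0027 0 0;0.039 0.0027 0 0'
$h '0.039 0.0027 0 0;0.039 0.0027 0 0;0.039 0.0027 0 0;0.039 0.0027 0 0;0.039 0.0027 0 0'
$h '0.039 0.0027 0 0;0.039 0.0027 0 0;0.039 0.0027 0 0;0.039 0.0027 0 0;0.039 0.0027 0 0'
$h '0.039 0.0027 0 0;0 0 0 0;0 0 0 0;0 0 0 0'
python3 snap.py w_s1
python3 pan.py v4 w_s1,200,100,240,280,2,0,0 w_c3,230,100,160,280,2,481,0
```

```text
clock: 8.12
position: [0.4796, -0.3431, 0.0486]
ee_rot: [0.0, 0.805, 0.593, -0.0]
contact_force: [0.3, 0.4, -0.0]
width: 0.0848
gripper_force: 0.0
clock: 8.53
position: [0.4833, -0.3463, 0.1973]
ee_rot: [0.008, 0.805, 0.593, 0.002]
contact_force: [0.4, 0.0, 0.3]
width: 0.0847
gripper_force: 0.0
[ 0.4833 -0.3463  0.1973] phi 72.7024595141347 [-0.7388  0.3323  1.565  -0.      1.2279 -0.4369]
clock: 9.0
position: [0.4788, -0.2652, 0.1868]
ee_rot: [-0.001, 0.682, 0.731, -0.0]
contact_force: [0.3, 0.8, 0.2]
width: 0.0851
gripper_force: 0.0
clock: 9.42
position: [0.4775, -0.0674, 0.1873]
ee_rot: [-0.001, 0.681, 0.732, -0.001]
contact_force: [1.0, -0.0, -0.2]
width: 0.085
gripper_force: 0.0
clock: 9.83
position: [0.4769, 0.1278, 0.1874]
ee_rot: [-0.001, 0.681, 0.732, -0.001]
contact_force: [0.8, -0.6, -0.4]
width: 0.085
gripper_force: 0.0
clock: 10.25
position: [0.4765, 0.3231, 0.1871]
ee_rot: [-0.0, 0.681, 0.732, -0.001]
contact_force: [0.5, -0.2, 0.3]
width: 0.0848
gripper_force: 0.0
clock: 10.58
position: [0.4766, 0.3599, 0.1872]
ee_rot: [-0.0, 0.681, 0.732, -0.002]
contact_force: [-0.4, -0.9, 0.7]
width: 0.0849
gripper_force: 0.0
[0.4766 0.3599 0.1872] phi 94.17182464142454 [ 0.5307  0.3533  1.559  -0.0009  1.2328  0.4582]
```

View pics/v4.png

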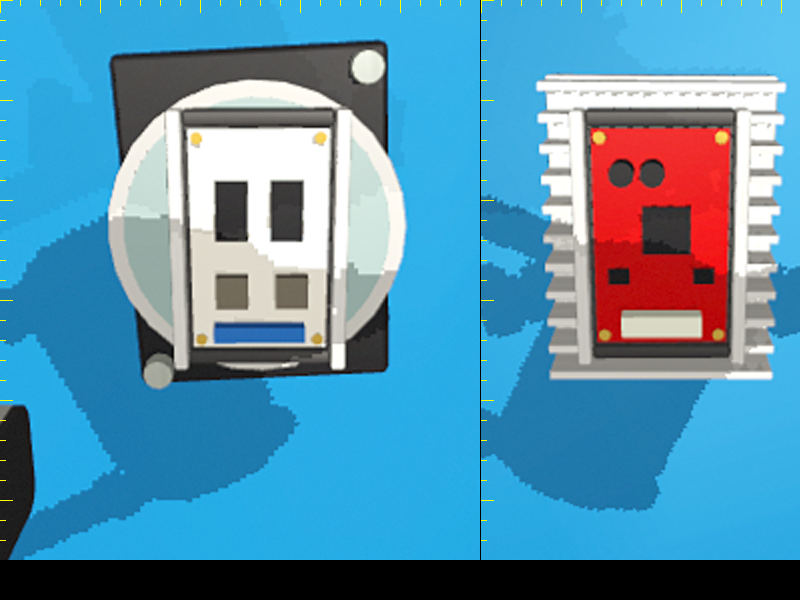

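Red is centred on the cooler. The white rails run from (165,110) to (345,370) in the crop, and the disc spans x 108–405 with its top at y 80. Computing.

```bash
python3 - <<'E'
from m2 import *
from scipy.optimize import least_squares as ls
k=("w_s1",[0],(200,100),(0,0),2)
f=lambda p,z:np.array([onz(r,z) for r in px("w_s1",p,(200,100),(0,0),2)])
rect(f([(351,109),(345,370),(177,368),(165,110)],.04),"white")
rect(f([(387,41),(387,371),(140,381),(110,57)],.012),"base")
P=f([(108,220),(405,228),(256,80),(170,109),(345,107),(398,270)],.026)[:,:2]
print(ls(lambda v:np.linalg.norm(P-v[:2],axis=1)-v[2],[.476,.36,.056]).x)
c=lambda p,z:np.array([onz(r,z) for r in px("w_c3",p,(230,100),(481,0),2)])
rect(c([(751,110),(744,362),(579,362),(569,110)],.044),"red"); rect(c([(785,77),(772,377),(550,377),(540,77)],.03),"cool")
E
```

```text
white c [0.4769 0.3633 0.04  ] yaw(y axis) deg 4.8, from x 4.0 L 0.0961 W 0.0634
base c [0.4753 0.3651 0.012 ] yaw(y axis) deg 6.7, from x 7.0 L 0.1313 W 0.1028
[0.4758 0.3646 0.0557]
red c [ 0.4799 -0.3428  0.044 ] yaw(y axis) deg -17.4, from x -17.5 L 0.0953 W 0.0635
cool c [ 0.4799 -0.3439  0.03  ] yaw(y axis) deg -18.0, from x -17.5 L 0.1185 W 0.0895
```

```bash
h="python3 -m handwheel"
$h '0.0034 0.0005 0.04 0;0 0 0.04 0;0 0 0.03 0;0 0 0 0;0 0 0 0'
$h '0 0 0.02 0;0 0 0.008 0;0 0 0.004 0;0 0 0 0;0 0 0 0'
$h '0 0 0 0;0 0 0 0;0 0 0 0;0 0 0 0' 0.055 40
$h '0 0 -0.01 0;0 0 -0.02 0;0 0 -0.03 0;0 0 -0.02 0;0 0 0 0'
```

```text
clock: 11.05
position: [0.477, 0.3619, 0.0776]
ee_rot: [-0.0, 0.682, 0.731, -0.002]
contact_force: [0.4, -0.4, 0.1]
width: 0.0852
gripper_force: 0.0
clock: 11.47
position: [0.4785, 0.3642, 0.048]
ee_rot: [0.0, 0.681, 0.732, 0.001]
contact_force: [0.1, 0.1, -1.2]
width: 0.085
gripper_force: 0.0
clock: 11.8
position: [0.4783, 0.3644, 0.0481]
ee_rot: [0.0, 0.681, 0.732, 0.001]
contact_force: [-1.4, 0.3, 5.6]
width: 0.0625
gripper_force: 44.5
clock: 12.22
position: [0.4803, 0.3657, 0.1317]
ee_rot: [0.001, 0.681, 0.732, 0.004]
contact_force: [0.3, 0.4, -1.1]
width: 0.0628
gripper_force: 44.5
```

```bash
h="python3 -m handwheel"
$h '0 0 0 0.103;-0.04 0.0045 0 0;-0.04 0.0045 0 0;-0.04 0.0045 0 0;-0.04 0.0045 0 0'
$h '-0.04 0.0045 0 0;-0.04 0.0045 0 0;-0.04 0.0045 0 0;-0.04 0.0045 0 0;-0.04 0.0045 0 0'
$h '-0.04 0.0045 0 0;-0.04 0.0045 0 0;-0.04 0.0045 0 0;0 0 0 0;0 0 0 0'
$h '0 0 0 0;0 0 0 0'
python3 snap.py w_h1
python3 pan.py v5 w_h1,190,130,266,300,2,0,0
```

```text
clock: 12.63
position: [0.4898, 0.202, 0.1259]
ee_rot: [-0.0, 0.717, 0.697, -0.001]
contact_force: [1.3, -0.3, -1.6]
width: 0.063
gripper_force: 44.5
clock: 13.05
position: [0.5061, 0.0012, 0.1261]
ee_rot: [-0.001, 0.718, 0.696, -0.0]
contact_force: [-0.2, -0.4, -2.5]
width: 0.0625
gripper_force: 44.5
clock: 13.47
position: [0.5165, -0.1195, 0.126]
ee_rot: [-0.001, 0.719, 0.695, -0.0]
contact_force: [-0.6, 0.7, -1.8]
width: 0.0625
gripper_force: 44.5
clock: 13.63
position: [0.5161, -0.1161, 0.1262]
ee_rot: [-0.001, 0.718, 0.696, -0.0]
contact_force: [-0.1, 0.9, -1.8]
width: 0.0625
gripper_force: 44.5
[ 0.5161 -0.1161  0.1262] phi 88.2745280058997 [-0.3531  0.3132  1.7942  0.0005  1.0362 -0.3232]
```

View pics/v5.png

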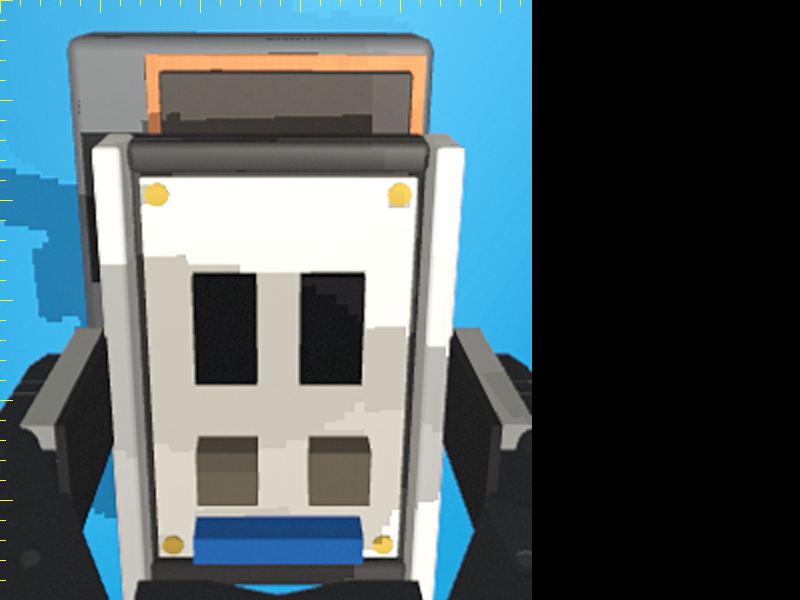

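The white board is held level, and the copper plate's inner edges (160–411 at row 72) sit about 2 mm to the right of it. I'll shift by that and lower.

```bash
h="python3 -m handwheel"
$h '-0.0015 0.002 0.025 0;0 0 0.025 0;0 0 0.012 0;0 0 0 0;0 0 0 0'
$h '0 0 0.003 0;0 0 0 0;0 0 0 0'
$h '0 0 0.0015 0;0 0 0 0;0 0 0 0'
```

```text
clock: 14.1
position: [0.5184, -0.1176, 0.0644]
ee_rot: [-0.001, 0.717, 0.697, -0.0]
contact_force: [0.5, -0.1, -1.2]
width: 0.0631
gripper_force: 44.5
clock: 14.35
position: [0.5195, -0.1189, 0.0627]
ee_rot: [0.001, 0.718, 0.696, 0.0]
contact_force: [0.4, 1.1, -1.8]
width: 0.0626
gripper_force: 44.5
clock: 14.6
position: [0.5189, -0.1191, 0.0605]
ee_rot: [0.0, 0.718, 0.696, 0.0]
contact_force: [-0.8, 0.1, -1.3]
width: 0.0627
gripper_force: 44.5
```

```bash
h="python3 -m handwheel"
$h '0 0 0.003 0;0 0 0 0;0 0 0 0'
$h '0 0 0.0015 0;0 0 0 0;0 0 0 0'
```

```text
clock: 14.85
position: [0.5186, -0.119, 0.057]
ee_rot: [-0.0, 0.718, 0.696, -0.0]
contact_force: [-0.6, 0.0, -2.0]
width: 0.0628
gripper_force: 44.5
clock: 15.1
position: [0.519, -0.1191, 0.0561]
ee_rot: [0.0, 0.718, 0.696, 0.0]
contact_force: [-0.3, -0.9, 3.0]
width: 0.0624
gripper_force: 44.9
```

```bash
h="python3 -m handwheel"
$h '0 0 0 0;0 0 0 0;0 0 0 0;0 0 0 0' 0.085
$h '0 0 -0.02 0;0 0 -0.04 0;0 0 -0.04 0;0 0 -0.04 0;0 0 0 0'
python3 snap.py w_h2
$h '0 0 0 0.07;0 0 0 0.065;0.035 0.0046 0 0;0.035 0.0046 0 0;0.035 0.0046 0 0'
$h '0.035 0.0046 0 0;0.035 0.0046 0 0;0.035 0.0046 0 0;0.035 0.0046 0 0;0 0 0 0'
$h '0 0 0 0;0 0 0 0'
python3 snap.py w_t1
python3 pan.py v6 w_t1,200,80,240,280,2,0,0 w_h2,240,90,160,280,2,481,0
```

```text
clock: 15.43
position: [0.5189, -0.119, 0.0557]
ee_rot: [0.0, 0.718, 0.696, -0.0]
contact_force: [0.0, -0.4, 0.3]
width: 0.0851
gripper_force: 0.0
clock: 15.85
position: [0.5234, -0.1206, 0.2039]
ee_rot: [0.007, 0.718, 0.696, 0.003]
contact_force: [1.3, -0.0, 0.7]
width: 0.0847
gripper_force: 0.0
[ 0.5234 -0.1206  0.2039] phi 88.23389799899385 [-0.3559  0.2445  1.6771 -0.0001  1.2038 -0.3251]
clock: 16.32
position: [0.5491, -0.017, 0.1942]
ee_rot: [-0.001, 0.764, 0.645, -0.001]
contact_force: [0.9, -0.4, -0.5]
width: 0.0853
gripper_force: 0.0
clock: 16.73
position: [0.5919, 0.1233, 0.1939]
ee_rot: [-0.002, 0.762, 0.648, 0.001]
contact_force: [0.6, -0.3, -0.0]
width: 0.085
gripper_force: 0.0
clock: 16.9
position: [0.5902, 0.1171, 0.1943]
ee_rot: [-0.0, 0.763, 0.646, -0.001]
contact_force: [-0.5, 0.6, -0.1]
width: 0.0848
gripper_force: 0.0
[0.5902 0.1171 0.1943] phi 80.53598352790871 [ 0.0807  0.3541  1.5388 -0.0009  1.2516  0.2462]
```

View pics/v6.png

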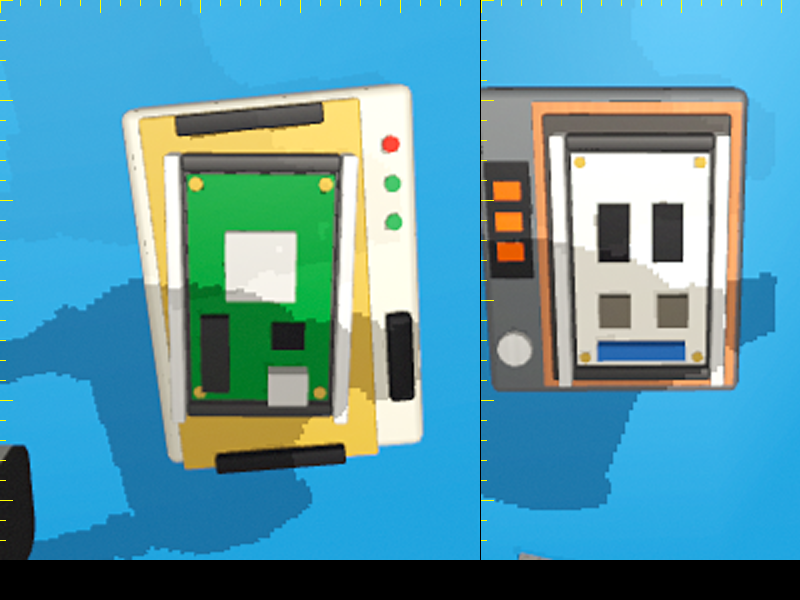

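```bash
python3 - <<'E'
from m2 import *
f=lambda p,z:np.array([onz(r,z) for r in px("w_t1",p,(200,80),(0,0),2)])
rect(f([(357,155),(347,422),(174,422),(164,155)],.058),"green")
rect(f([(358,98),(378,455),(184,469),(138,120)],.044),"amber")
rect(f([(323,122),(345,446),(217,458),(178,136)],.047),"stops")
c=lambda p,z:np.array([onz(r,z) for r in px("w_h2",p,(240,90),(481,0),2)])
rect(c([(729,135),(722,385),(562,386),(549,135)],.048),"white"); rect(c([(743,102),(736,387),(545,387),(533,102)],.034),"hot")
E
```

```text
green c [0.5913 0.1198 0.058 ] yaw(y axis) deg -9.4, from x -9.4 L 0.0955 W 0.0631
amber c [0.5922 0.1149 0.044 ] yaw(y axis) deg -4.2, from x -4.4 L 0.1337 W 0.0755
stops c [0.5926 0.1146 0.047 ] yaw(y axis) deg -4.1, from x -3.8 L 0.1214 W 0.0494
white c [ 0.5193 -0.12    0.048 ] yaw(y axis) deg -1.5, from x -1.8 L 0.0958 W 0.0628
hot c [ 0.5188 -0.1181  0.034 ] yaw(y axis) deg -1.7, from x -2.0 L 0.1132 W 0.0774
```

```bash
h="python3 -m handwheel"
$h '0.0028 0.0006 0.04 0;0 0 0.04 0;0 0 0.02 0;0 0 0 0;0 0 0 0'
$h '0 0 0.02 0;0 0 0.006 0;0 0 0.003 0;0 0 0 0;0 0 0 0'
$h '0 0 0 0;0 0 0 0;0 0 0 0;0 0 0 0' 0.055 40
$h '0 0 -0.01 0;0 0 -0.02 0;0 0 -0.03 0;0 0 -0.01 0;0 0 0 0'
```

```text
clock: 17.37
position: [0.5913, 0.1186, 0.0949]
ee_rot: [-0.001, 0.764, 0.645, -0.001]
contact_force: [-0.8, 0.2, 1.3]
width: 0.0854
gripper_force: 0.0
clock: 17.78
position: [0.5929, 0.1199, 0.068]
ee_rot: [0.001, 0.763, 0.646, 0.001]
contact_force: [-0.2, -0.4, -0.3]
width: 0.0849
gripper_force: 0.0
clock: 18.12
position: [0.5927, 0.1201, 0.0681]
ee_rot: [0.001, 0.763, 0.646, 0.001]
contact_force: [-1.2, -0.9, 6.4]
width: 0.0624
gripper_force: 44.2
clock: 18.53
position: [0.5943, 0.1202, 0.1401]
ee_rot: [0.002, 0.763, 0.646, 0.003]
contact_force: [-0.1, -0.3, -0.6]
width: 0.0625
gripper_force: 44.4
```

```bash
h="python3 -m handwheel"
$h '0 0 0 -0.125;0 0 0 -0.125;0 0 0 -0.036;0.0367 -0.0124 0 0;0.0367 -0.0124 0 0'
$h '0.0367 -0.0124 0 0;0.0367 -0.0124 0 0;0.0367 -0.0124 0 0;0.0367 -0.0124 0 0;0.0367 -0.0124 0 0'
$h '0 0 0 0;0 0 0 0;0 0 0 0;0 0 0 0'
python3 snap.py w_s2
python3 pan.py v7 w_s2,190,130,266,300,2,0,0
```

```text
clock: 18.95
position: [0.5585, 0.1889, 0.135]
ee_rot: [-0.0, 0.665, 0.747, -0.001]
contact_force: [1.6, 0.4, -1.8]
width: 0.0628
gripper_force: 44.4
clock: 19.37
position: [0.4733, 0.3656, 0.1351]
ee_rot: [-0.0, 0.663, 0.748, -0.001]
contact_force: [1.2, -0.4, -2.0]
width: 0.0626
gripper_force: 44.4
clock: 19.7
position: [0.4753, 0.3635, 0.1359]
ee_rot: [0.0, 0.664, 0.748, -0.001]
contact_force: [-0.3, -0.4, -1.3]
width: 0.0627
gripper_force: 44.4
[0.4753 0.3635 0.1359] phi 96.82931606956384 [ 0.537   0.3965  1.6292 -0.0008  1.1175  0.4182]
```

View pics/v7.png

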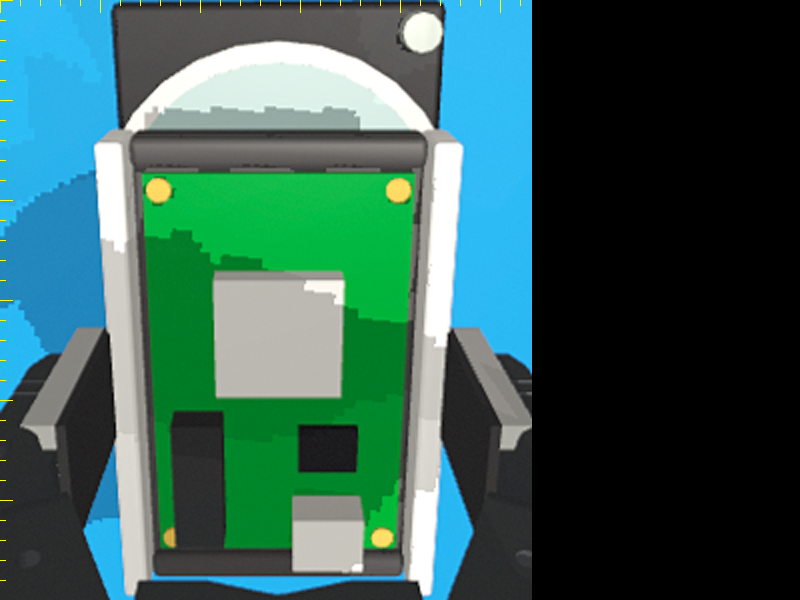

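The green board is level and aligned (disc arc centred at x≈279, board at 278). Lowering.

```bash
h="python3 -m handwheel"
$h '0.001 0 0.03 0;0 0 0.03 0;0 0 0.018 0;0 0 0 0;0 0 0 0'
$h '0 0 0.002 0;0 0 0 0;0 0 0 0'
$h '0 0 0.0015 0;0 0 0 0;0 0 0 0'
```

```text
clock: 20.17
position: [0.4752, 0.3642, 0.0579]
ee_rot: [-0.0, 0.664, 0.748, -0.001]
contact_force: [-0.0, 0.7, -0.9]
width: 0.0628
gripper_force: 44.5
clock: 20.42
position: [0.4761, 0.366, 0.0582]
ee_rot: [0.0, 0.664, 0.748, 0.001]
contact_force: [0.2, -0.1, -1.3]
width: 0.0626
gripper_force: 44.5
clock: 20.67
position: [0.4751, 0.3658, 0.0557]
ee_rot: [0.0, 0.663, 0.748, 0.0]
contact_force: [-0.0, -1.4, -1.2]
width: 0.0624
gripper_force: 44.5
```

```bash
h="python3 -m handwheel"
$h '0 0 0.003 0;0 0 0 0;0 0 0 0'
$h '0 0 0.0015 0;0 0 0 0;0 0 0 0'
$h '0 0 0.001 0;0 0 0 0;0 0 0 0'
```

```text
clock: 20.92
position: [0.4748, 0.3656, 0.052]
ee_rot: [-0.0, 0.663, 0.748, -0.0]
contact_force: [0.4, 0.8, -0.5]
width: 0.0623
gripper_force: 44.5
clock: 21.17
position: [0.475, 0.3656, 0.0506]
ee_rot: [-0.0, 0.663, 0.748, -0.0]
contact_force: [-1.0, 0.1, -1.1]
width: 0.0628
gripper_force: 44.5
clock: 21.42
position: [0.4752, 0.3657, 0.0501]
ee_rot: [0.0, 0.663, 0.748, 0.0]
contact_force: [-1.2, -0.6, 3.1]
width: 0.0626
gripper_force: 44.8
```

```bash
h="python3 -m handwheel"
$h '0 0 0 0;0 0 0 0;0 0 0 0;0 0 0 0' 0.085
$h '0 0 -0.02 0;0 0 -0.04 0;0 0 -0.04 0;0 0 -0.04 0;0 0 0 0'
$h '0 0 0 0;0 0 0 0'
python3 snap.py w_s3
$h '0 0 0 0.125;0 0 0 0.125;0 0 0 0.125;0 0 0 0.047;0 0 0 0'
$h '-0.0375 0.012 0 0;-0.0375 0.012 0 0;-0.0375 0.012 0 0;-0.0375 0.012 0 0;-0.0375 0.012 0 0'
$h '-0.0375 0.012 0 0;-0.0375 0.012 0 0;-0.0375 0.012 0 0;-0.0375 0.012 0 0;-0.0375 0.012 0 0'
$h '-0.0375 0.012 0 0;-0.0375 0.012 0 0;-0.0375 0.012 0 0;-0.0375 0.012 0 0;-0.0375 0.012 0 0'
$h '-0.0375 0.012 0 0;-0.0375 0.012 0 0;-0.0375 0.012 0 0;0 0 0 0;0 0 0 0'
$h '0 0 0 0;0 0 0 0'
python3 snap.py w_c4
python3 pan.py v8 w_s3,200,100,240,280,2,0,0 w_c4,230,100,160,280,2,481,0
```

```text
clock: 21.75
position: [0.4751, 0.3656, 0.0497]
ee_rot: [0.0, 0.663, 0.748, -0.0]
contact_force: [0.6, 0.1, 0.2]
width: 0.0849
gripper_force: 0.0
clock: 22.17
position: [0.4792, 0.3683, 0.1985]
ee_rot: [0.002, 0.663, 0.748, 0.008]
contact_force: [0.8, -0.1, 0.5]
width: 0.0851
gripper_force: 0.0
clock: 22.33
position: [0.4746, 0.3654, 0.1894]
ee_rot: [-0.0, 0.663, 0.748, -0.0]
contact_force: [0.4, -1.0, -0.5]
width: 0.085
gripper_force: 0.0
[0.4746 0.3654 0.1894] phi 96.87463255326196 [ 0.54    0.3527  1.5541 -0.0001  1.2355  0.42  ]
clock: 22.8
position: [0.474, 0.365, 0.1873]
ee_rot: [-0.0, 0.806, 0.592, -0.002]
contact_force: [0.5, 0.5, -0.0]
width: 0.0853
gripper_force: 0.0
clock: 23.22
position: [0.4754, 0.1671, 0.1883]
ee_rot: [-0.001, 0.805, 0.594, -0.001]
contact_force: [0.8, 0.4, 0.2]
width: 0.085
gripper_force: 0.0
clock: 23.63
position: [0.4769, -0.0297, 0.1886]
ee_rot: [-0.001, 0.805, 0.593, -0.001]
contact_force: [1.2, -0.0, 0.2]
width: 0.085
gripper_force: 0.0
clock: 24.05
position: [0.4785, -0.2264, 0.1884]
ee_rot: [-0.001, 0.805, 0.593, -0.0]
contact_force: [0.5, 0.3, 0.1]
width: 0.085
gripper_force: 0.0
clock: 24.47
position: [0.4797, -0.3447, 0.1878]
ee_rot: [-0.002, 0.806, 0.592, -0.0]
contact_force: [-0.1, 0.9, 0.5]
width: 0.0849
gripper_force: 0.0
clock: 24.63
position: [0.48, -0.3415, 0.1889]
ee_rot: [-0.001, 0.805, 0.593, -0.0]
contact_force: [-0.3, 0.2, -0.1]
width: 0.085
gripper_force: 0.0
[ 0.48   -0.3415  0.1889] phi 72.77147871875506 [-0.7366  0.3399  1.5754  0.0004  1.2289 -0.4361]
```

View pics/v8.png

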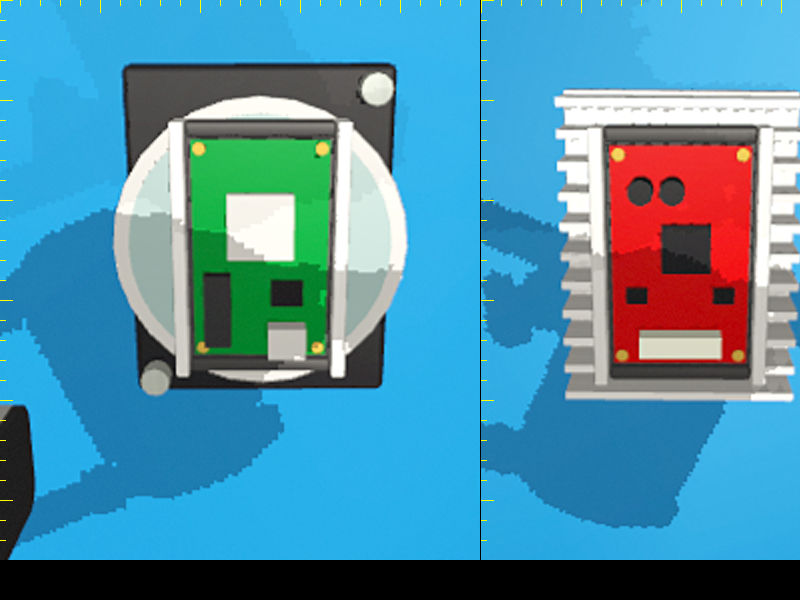

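Green is centred on the disc (disc 114–407, board 168–353), and the red board on the cooler is directly under the hand. Now to pick up red.

```bash
h="python3 -m handwheel"
$h '-0.001 0 0.04 0;0 0 0.04 0;0 0 0.03 0;0 0 0 0;0 0 0 0'
$h '0 0 0.018 0;0 0 0.006 0;0 0 0.003 0;0 0 0 0;0 0 0 0'
$h '0 0 0 0;0 0 0 0;0 0 0 0;0 0 0 0' 0.055 40
$h '0 0 -0.01 0;0 0 -0.02 0;0 0 -0.03 0;0 0 -0.035 0;0 0 0 0'
```

```text
clock: 25.1
position: [0.4797, -0.3421, 0.0789]
ee_rot: [-0.002, 0.805, 0.593, -0.0]
contact_force: [-0.1, 0.6, 0.9]
width: 0.0851
gripper_force: 0.0
clock: 25.52
position: [0.4809, -0.3444, 0.0542]
ee_rot: [0.001, 0.805, 0.593, 0.0]
contact_force: [0.2, -0.5, 0.7]
width: 0.0849
gripper_force: 0.0
clock: 25.85
position: [0.4806, -0.3444, 0.0541]
ee_rot: [0.001, 0.805, 0.593, 0.0]
contact_force: [-1.7, 0.9, 5.3]
width: 0.0628
gripper_force: 43.5
clock: 26.27
position: [0.4834, -0.3468, 0.1549]
ee_rot: [0.006, 0.805, 0.593, 0.001]
contact_force: [1.8, -1.0, -1.8]
width: 0.0626
gripper_force: 45.0
```

```bash
h="python3 -m handwheel"
$h '0 0 0 -0.115;0 0 0 -0.114;0.0387 0.0066 0 0;0.0387 0.0066 0 0;0.0387 0.0066 0 0'
$h '0.0387 0.0066 0 0;0.0387 0.0066 0 0;0.0387 0.0066 0 0;0.0387 0.0066 0 0;0.0387 0.0066 0 0'
$h '0.0387 0.0066 0 0;0.0387 0.0066 0 0;0.0387 0.0066 0 0;0.0387 0.0066 0 0;0 0 0 0'
$h '0 0 0 0;0 0 0 0;0 0 0 0'
python3 snap.py w_t2
python3 pan.py v9 w_t2,190,130,266,300,2,0,0
```

```text
clock: 26.68
position: [0.5082, -0.2288, 0.1477]
ee_rot: [-0.0, 0.733, 0.68, 0.0]
contact_force: [0.7, 0.3, -1.5]
width: 0.0625
gripper_force: 44.9
clock: 27.1
position: [0.5554, -0.0372, 0.1479]
ee_rot: [0.0, 0.733, 0.681, 0.0]
contact_force: [-0.1, -0.2, -2.1]
width: 0.0625
gripper_force: 44.9
clock: 27.52
position: [0.5946, 0.1206, 0.1479]
ee_rot: [-0.001, 0.731, 0.683, 0.003]
contact_force: [-0.3, -0.7, -0.4]
width: 0.0625
gripper_force: 44.9
clock: 27.77
position: [0.5926, 0.1123, 0.1476]
ee_rot: [-0.0, 0.733, 0.681, -0.001]
contact_force: [-0.1, -0.1, -1.5]
width: 0.0627
gripper_force: 44.9
[0.5926 0.1123 0.1476] phi 85.76795919832256 [ 0.0723  0.3922  1.6034 -0.0008  1.1469  0.1465]
```

View pics/v9.png

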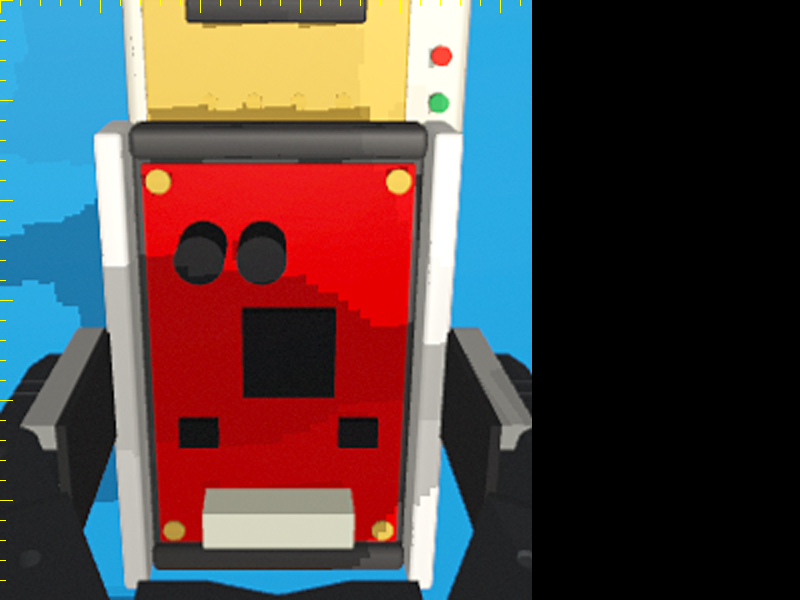

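Red is held level. The far stop (186–366, row 23) and amber plate are centred on it, with the gap to the stop correct to about 1 mm. Lowering.

```bash
h="python3 -m handwheel"
$h '0.001 0 0.03 0;0 0 0.025 0;0 0 0.017 0;0 0 0 0;0 0 0 0'
$h '0 0 0.002 0;0 0 0 0;0 0 0 0'
$h '0 0 0.002 0;0 0 0 0;0 0 0 0'
```

```text
clock: 28.23
position: [0.5925, 0.1131, 0.0752]
ee_rot: [-0.001, 0.733, 0.68, -0.001]
contact_force: [-0.2, -0.3, -1.9]
width: 0.0623
gripper_force: 44.9
clock: 28.48
position: [0.5941, 0.1142, 0.0752]
ee_rot: [0.001, 0.733, 0.681, 0.001]
contact_force: [-0.6, 0.1, -1.4]
width: 0.0626
gripper_force: 44.9
clock: 28.73
position: [0.5932, 0.1145, 0.0721]
ee_rot: [0.0, 0.732, 0.681, 0.0]
contact_force: [0.2, -0.8, -1.9]
width: 0.0628
gripper_force: 44.9
```

```bash
h="python3 -m handwheel"
$h '0 0 0.002 0;0 0 0 0;0 0 0 0'
$h '0 0 0.0015 0;0 0 0 0;0 0 0 0'
$h '0 0 0.001 0;0 0 0 0;0 0 0 0'
```

```text
clock: 28.98
position: [0.593, 0.1144, 0.0696]
ee_rot: [-0.0, 0.732, 0.681, -0.0]
contact_force: [0.8, 0.9, -1.4]
width: 0.0622
gripper_force: 44.9
clock: 29.23
position: [0.5932, 0.1144, 0.0683]
ee_rot: [0.0, 0.732, 0.681, 0.0]
contact_force: [-0.0, -0.7, -1.6]
width: 0.0622
gripper_force: 45.0
clock: 29.48
position: [0.5932, 0.1144, 0.0681]
ee_rot: [0.0, 0.732, 0.681, 0.0]
contact_force: [-2.0, -0.8, 4.8]
width: 0.0623
gripper_force: 45.7
```

```bash
h="python3 -m handwheel"
$h '0 0 0 0;0 0 0 0;0 0 0 0;0 0 0 0' 0.085
$h '0 0 -0.02 0;0 0 -0.04 0;0 0 -0.04 0;0 0 -0.03 0;0 0 0 0'
$h '0 0 0 0;0 0 0 0;0 0 0 0'
python3 snap.py w_t3
python3 - <<'E'
from rig import optics;import cv2
cv2.imwrite('pics/top9.png',optics.get_image("top")["img"][:,:,::-1])
E
python3 pan.py v10 w_t3,200,80,240,280,2,0,0 top9,100,130,320,180,1,481,0
```

```text
clock: 29.82
position: [0.5932, 0.1144, 0.067]
ee_rot: [-0.0, 0.732, 0.681, -0.0]
contact_force: [-0.2, -0.2, -0.1]
width: 0.0849
gripper_force: 0.0
clock: 30.23
position: [0.5973, 0.1148, 0.2046]
ee_rot: [0.004, 0.732, 0.681, 0.005]
contact_force: [1.3, 0.3, 0.9]
width: 0.0849
gripper_force: 0.0
clock: 30.48
position: [0.592, 0.1143, 0.1954]
ee_rot: [-0.001, 0.732, 0.681, -0.001]
contact_force: [0.3, 0.4, 0.4]
width: 0.0852
gripper_force: 0.0
[0.592  0.1143 0.1954] phi 85.81620737065361 [ 0.0754  0.3555  1.5338 -0.0001  1.256   0.1484]
```

View pics/v10.png

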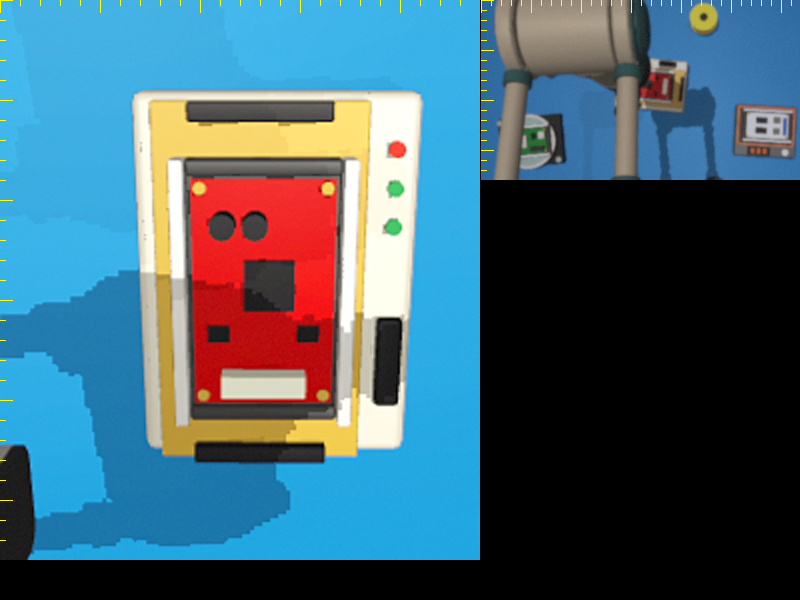

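The red board lies flat and centred between the stops (rails 168–359, amber plate about 152–368), and the gripper is clear.

```bash
python3 -c "
from rig import ticket;print(ticket.sign_off())"
```

```text
the job is handed in; nothing more can be done
None
```

I handed the job in at about 30.5 s: by the wrist-camera checks red is on the test bed, white on the hot plate and green on the microscope stage, all released and about 2 mm or less off centre, and the cooling block is free. The sign-off returned no verdict.

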